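Catch the falling lid of the polisher's case and lower it shut

ROBOT

A 6-joint arm with a two-finger parallel gripper is mounted at the origin on the work surface. World frame = base frame: x ahead of the robot, y to its left, z up, the work surface at z = 0. Lengths are in m, angles in degrees, forces in N, time in s.
With the tool pointing down it reaches from about 0.325 to 0.925 m from the base axis. Payload 3.1 kg.
Tool frame: the origin (TCP) lies midway between the tips of the shut fingers; the grasp point (between the pads) lies ctrl.grip_point_offset behind it (ctrl.grip_point_offset is the distance from the TCP to the grasp point, in m); z points along the fingers, y is the direction in which the jaws open and shut (so a half turn about z gives the same grasp; the last joint's range is limited). The gripper opens to 85 mm and grips with 20 to 120 N. Pads are 22 mm wide; open, the fingers measure 114 mm over their backs; the gripper's body (76 mm by 85 mm) begins 54 mm behind the grasp point. The pads swing forward as they close: fully open they stand 13 mm farther back than shut.
Start: joints at [63.243, 12.427, 92.441, -0, 75.132, -6.429], TCP at [0.217, 0.586, 0.231] pointing down, gripper open.
Joint ranges: [-157.48, 157.48], [-44.54, 120.13], [17.64, 146.25], [-64.5, 244.5], [7.68, 150.69], [-147.95, 147.95]. Speed limits (degrees/s): [159.86, 159.86, 180, 180, 180, 180].

INTERFACE

Orientations are given as [roll, pitch, yaw] about the fixed x, y, z axes, in that order (R = Rz(yaw) Ry(pitch) Rx(roll)).
In Python, from workcell import ctrl, optics, ticket, models gives the robot as it stands. The module is installed in compiled form; this text tells all that it offers.
- The arm moves only by the tool step_arm, never from a script. Its argument "moves" is a list of rows, each an object of numbers: "hand": the gripper's target within -1 to 1 (fully open at 1, half-way at 0, shut at -1); "tx", "ty", "tz": the shift along the tool's x, y, z in cm; "roll": the turn about the tool's z in rad. A call has 1 to 10 rows; each row is the pose to reach, as a shift and turn from the pose commanded when the call began, along the tool's axes at that moment; what a row does not reach only later rows make up. A row lasts 1/10 s, in which the tool goes at most 50 mm and 8.59 degrees, less where a joint would pass 70% of its speed; a pose out of reach is approached as far as the arm can. A call with a gripper value outside its range is refused whole. The fingers move at their own pace and stop on an object; the grip force is fixed at half the most. Time passes only in rows, so rows that repeat a pose let the fingers close. It gives the time, the measured TCP pose, the force and the opening at its end, in the units of the state.
- ctrl.sense(): the state, without advancing time (a new reading comes with each control period).
- optics.grab_frame(name): name is "scene" or "side" or "wrist"; returns a dict with "color" (384x512x3 uint8, blue, green, red), "range_z" (384x512 float32, m along the optical axis (not along the pixel's ray), 0 where there is no reading), "fx", "fy", "cx", "cy" (pixels), "rvec" (rotation vector, rad) and "tvec" (3), from world to camera coordinates, as OpenCV has them; the wrist camera has in their place "hand_eye" (4x4, takes a point from camera to tool coordinates, whose origin is the TCP and whose axes are the flange's). Camera axes: x right, y down, z forward; pixel columns grow to the right and rows downward; lengths in m; the calibration is good to about 2 mm. The wrist camera is an equidistant fisheye: a pixel r from the principal point sees the ray r / f radians off the axis. A picture is of the moment at which its call begins: read the wrist's pose just before it.
- ticket.hand_in(): hands the job in, once; it reports no verdict.
Trained networks look in a picture, given as the dict that the camera call returned (one of the last four; its "shot" number tells which), for a name from the list of things; names that differ only in an ending like _2 or _b are one class to them, and where a whole thing is asked for, a point or a joint stands for the part that bears it (a point fixed in the world has none). Each returns a list of dicts, best first, with "p" (0 to 1); they miss things now and then, are a little off and sometimes report something else, mostly with a low value. They report only what shows in the picture. A call takes as long as a camera call.
- models.cut_out(name, picture): "region" (384x512 bool, what is visible of it) and "centre" ([row, column] in pixels, amid what is visible of it).
- models.place_of(name, picture): "centre" ([row, column] in pixels: a listed point, or the origin of a listed thing).
The state is a dict: "time": time; "joint_pos": joint angles; "qvel": joint speeds; "effort": joint torques, N m; "tool_pos": TCP position; "orientation": TCP orientation; "force": force on the tool from outside, world axes, zero at the start; "wrist_torque": the same for the moment, N m; "gripper_width": opening from 0.0 (shut) to 1.0 (fully open).
Only numpy, scipy, OpenCV 4.12 (cv2) and the standard library are available. Lean on these libraries where they do the work, as an engineer would, in place of code of your own. Each camera call takes 0.05 s, during which the arm holds its last target.

TASK

The lid of the wooden case stands open, leaning back past upright: tip it over towards the robot so that it falls freely, catch it from below on a fingertip or the outside of a finger while it is still well up, and lower it fully shut on the finger, gently, without letting it drop the last part. Do not pinch the lid, and leave the brass stone holder inside the case and the oil bottle, the loupe and the dressing stone beside it where they stand. Finish clear of everything.

Things in the scene. Friction and masses are not known exactly. Their poses are not given: they have to be found in the camera images.
- case: Fixed open dark wooden case, 150 deep (x) x 200 wide (y) x 90 high mm, walls 8 mm, dark foam floor inside at 35 mm height. Origin: centre of the underside. Its x axis points from the lid's free front side (the side that faces the robot) to the hinge side, y along the hinge, z up. It stands anywhere in a band in front of the robot, turned up to 0.35 rad either way.
- lid_hinge (a point): Middle of the lid's hinge line: along the case's rear top rim, 75 mm behind the case's centre, 90.5 mm above the work surface. The axes of this point turn with the lid: -x along the lid from hinge to free edge, y along the hinge, z out of the lid's outer face (up when shut).
- lid_edge (a point): Middle of the lid's free edge, on the lid's inner face (its underside when shut), 165 mm from the hinge line. Shut, the free edge overhangs the case's front wall by 15 mm, at 90.5 mm height. Axes turn with the lid as for lid_hinge.
- lid_centre (a point): Middle of the lid's outer face (upper face when shut), 82.5 mm from the hinge line; axes turn with the lid. The lid is a blue flat plate, 165 (hinge to free edge) x 200 x 10 mm thick, aluminium panel on its outer face, brass corners, 0.35 kg +-15 %. Near level it bears on a finger under its free edge with about 1.7 N.
- lid (a joint): Lid angle (rad): 0 shut, 1.571 upright, 1.78 its stop, leaning away from the robot; starts at or near the stop. Balances at about 1.51: above, it sinks back to the stop; below, it falls shut. A hinge damper (0.34 N m s/rad) keeps the fall near 0.8 rad/s x cos(angle): let go at 1.40 it takes about 1.7 s to 0.9, 3 s to 0, and slams. Gentle: under 0.3 rad/s over the last 0.3 rad.
- dop: Loose brass stone holder, 34 mm diameter, 40 high, standing upright on the foam inside the case (its top is 15 mm below the case's rim). Origin: centre of its underside. Leave it alone.
- oil: Loose amber glass oil bottle, 44 mm diameter, 110 high, standing beside the case. Origin: centre of its underside. Leave it alone.
- loupe: Loose black loupe, a short cylinder 34 mm diameter, 26 high, standing beside the case. Origin: centre of its underside. Leave it alone.
- stone: Loose reddish dressing stone, a block 100 x 50 x 25 mm lying flat beside the case. Origin: centre of its underside. Leave it alone.

How it is judged:
By the outcome, as a careful person would: the job done as asked, in the order asked, and still so for the second after the job is handed in, with the robot touching nothing.
It also fails if it takes over 51 s, if anything falls off the work surface, if the arm or the gripper's body presses on something with over 40 N, if the wrist force passes 120 N, or if a joint passes its speed limit or range.

## Working session

There is one attempt and no reset: what is moved stays moved. The work goes in short steps, Python scripts to look and compute and a tool call to move; the robot and the scene stay as the last step left them, time stands still between calls to the robot, and variables do not carry over. Pictures are saved under pics/ and viewed, and the job is handed in when it is done.

Besides the shell and the picture viewer there is one more tool, called in YAML: its name, and indented under it one key for each argument. step_arm: Moves the arm, as the interface text tells. Its arguments: {"type":"object","properties":{"moves":{"type":"array","items":{"type":"object","properties":{"hand":{"type":"number"},"tx":{"type":"number"},"ty":{"type":"number"},"tz":{"type":"number"},"roll":{"type":"number"}}}}},"required":["moves"]}

```bash
mkdir -p pics; ls; cat > h.py <<'E'
import numpy as np, cv2
from workcell import ctrl, optics, ticket, models
def pix2world(pic, r, c, z=None):
    R,_=cv2.Rodrigues(np.array(pic["rvec"],float)); t=np.array(pic["tvec"],float).ravel()
    d=np.array([(c-pic["cx"])/pic["fx"],(r-pic["cy"])/pic["fy"],1.0])
    if z is None:
        k=pic["range_z"][int(round(r)),int(round(c))]
        return R.T@(d*k-t)
    o=-R.T@t; w=R.T@d
    return o+w*(z-o[2])/w[2]
def cloud(pic, mask):
    R,_=cv2.Rodrigues(np.array(pic["rvec"],float)); t=np.array(pic["tvec"],float).ravel()
    rr,cc=np.nonzero(mask&(pic["range_z"]>0)); k=pic["range_z"][rr,cc]
    P=np.stack([(cc-pic["cx"])/pic["fx"]*k,(rr-pic["cy"])/pic["fy"]*k,k],1)
    return (P-t)@R
E
python3 - <<'E'
from h import *
np.set_printoptions(precision=4,suppress=True)
print(ctrl.sense(), ctrl.grip_point_offset)
for n in ["scene","side"]:
    p=optics.grab_frame(n); cv2.imwrite(f"pics/{n}0.png",p["color"])
    R,_=cv2.Rodrigues(np.array(p["rvec"],float)); print(n,"cam",-R.T@np.array(p["tvec"]).ravel())
    for k,z in [("case",0),("lid_hinge",.0905),("lid_edge",None),("lid_centre",None),("dop",.035),("oil",0),("loupe",0),("stone",0)]:
        for d in models.place_of(k,p)[:2]:
            print(k,round(d["p"],2),np.round(d["centre"],1),pix2world(p,*d["centre"],z))
    for k in ["lid","case","oil","loupe","stone","dop"]:
        for d in models.cut_out(k,p)[:1]:
            P=cloud(p,d["region"]); print("cut",k,round(d["p"],2),np.percentile(P,[2,50,98],axis=0).tolist() if len(P) else None)
E
```

```text
pics
{'time': 0.0, 'joint_pos': array([63.2435, 12.4774, 92.5288,  0.0015, 75.132 , -6.4281]), 'qvel': array([-0.0022,  0.0523,  0.1223, -0.0188, -0.0134, -0.0191]), 'effort': array([  0.0018, -39.6834, -30.386 ,   0.0001,   0.0096,   0.    ]), 'tool_pos': array([0.2167, 0.5854, 0.23  ]), 'orientation': array([-179.8628,   -0.017 ,  159.6712]), 'force': array([-0.1305, -0.5535, -0.3569]), 'wrist_torque': array([-0.0133, -0.0043,  0.0016]), 'gripper_width': 0.9991197726017177} 0.0187
scene cam [1.1144 0.4726 0.6916]
case 0.62 [226.9 308.3] [0.5279 0.1343 0.    ]
lid_hinge 0.81 [218.5 302.3] [0.5934 0.1546 0.0905]
lid_edge 0.79 [166.  302.7] [ 0.3433 -0.0199 -0.0016]
lid_edge 0.45 [268.2 374.7] [0.5514 0.3193 0.0255]
lid_centre 0.91 [199.3 301.8] [0.6228 0.1657 0.1723]
oil 0.76 [188.  257.2] [ 0.5049 -0.0497  0.    ]
loupe 0.67 [221.4 220. ] [ 0.6584 -0.0333  0.    ]
stone 0.86 [269.9 374.5] [0.5343 0.3154 0.    ]
cut lid 0.77 [[0.5798337459586158, 0.07705852298170854, 0.09320293612730543], [0.6212654156922236, 0.17247580687401198, 0.18692191664854774], [0.6623942355902082, 0.257695937
[... 1694 characters left out ...]
498243], [0.5194695886546169, -0.049625467805670426, 0.10950460131488896]]
cut loupe 0.62 [[0.638463585655551, -0.05372943757603889, 0.003330164403197149], [0.650749872549919, -0.041623272625655884, 0.02463076045335228], [0.6674436701031499, -0.022930428799688672, 0.02751633532214878]]
cut stone 0.7 [[0.4763161351214174, 0.2902117059654033, 0.011145307702197129], [0.5217042771764681, 0.3144567191306994, 0.023680420990833694], [0.5711413102968103, 0.34206416483158675, 0.026401021072473156]]
cut dop 0.58 [[0.49403080622762346, 0.06912606305416694, 0.037581285890126465], [0.5062980538811246, 0.078620605912813, 0.048954706445112184], [0.5216450744900828, 0.09343095553313138, 0.0750429798187846]]
```

View pics/scene0.png

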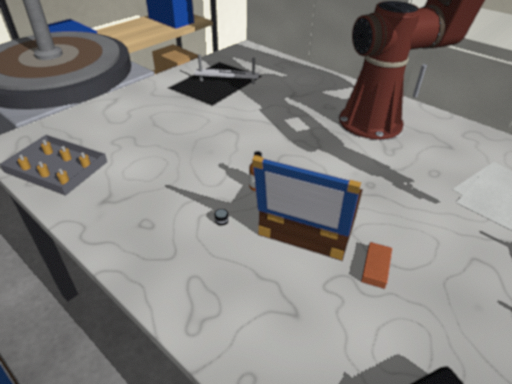

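View pics/side0.png

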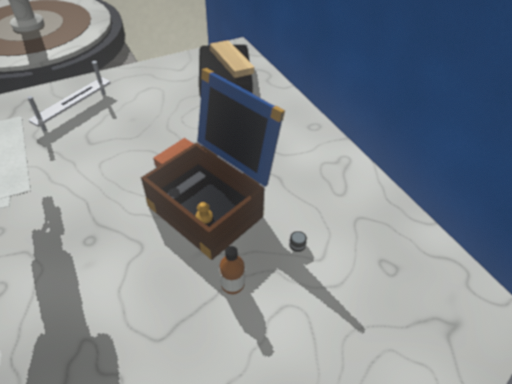

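```bash
python3 - <<'E'
from h import *
np.set_printoptions(precision=4,suppress=True)
for n in ["scene","side"]:
    p=optics.grab_frame(n)
    d=models.cut_out("lid",p)[0]
    m=cv2.erode(d["region"].astype(np.uint8),np.ones((5,5)))>0
    P=cloud(p,m); P=P[P[:,2]>.1]
    # robust plane
    for _ in range(5):
        c=P.mean(0); u,s,v=np.linalg.svd(P-c,full_matrices=False); nn=v[2]; r=(P-c)@nn; P=P[abs(r)<max(.003,2*r.std())]
    if nn[0]>0: nn=-nn
    print(n,c,nn,"yaw",np.degrees(np.arctan2(-nn[1],-nn[0])),"tilt",np.degrees(np.arcsin(nn[2])), r.std())
    d=models.cut_out("case",p)
    # rim heights
    P=cloud(p,np.ones((384,512),bool)); q=P[(abs(P[:,2]-.09)<.004)&(P[:,0]>.4)&(P[:,0]<.62)&(abs(P[:,1]-.13)<.16)]
    if len(q)>20: print("rim",len(q),cv2.minAreaRect(q[:,:2].astype(np.float32)*1000))
E
```

```text
scene [0.6222 0.1711 0.1832] [-0.9206 -0.3331  0.204 ] yaw 19.892396932354913 tilt 11.772424889653765 0.0008747367681364444
rim 163 ((538.881591796875, 206.77340698242188), (109.86727142333984, 214.09442138671875), 68.36876678466797)
side [0.6174 0.15   0.1803] [-0.9198 -0.3315  0.2097] yaw 19.819763110293415 tilt 12.107310727621188 0.000983108000576911
rim 1289 ((526.5136108398438, 127.64342498779297), (154.2734832763672, 202.84938049316406), 20.10068702697754)
```

Tool stays pointing down, so I'll use the shut gripper with its jaw axis along the case's x. The back of the near finger will tip the lid, and the back of the far finger will catch the free edge. First move: go above and behind the lid.

step_arm:
  moves:
    - {"tx": -5,"ty": -1.5,"tz": -4,"roll": 0.14,"hand": -1}
    - {"tx": -57.4,"ty": -21.6,"tz": -11,"roll": 0.867,"hand": -1}
    - {"tx": -57.4,"ty": -21.6,"tz": -11,"roll": 0.867,"hand": -1}
    - {"tx": -57.4,"ty": -21.6,"tz": -11,"roll": 0.867,"hand": -1}
    - {"tx": -57.4,"ty": -21.6,"tz": -11,"roll": 0.867,"hand": -1}
    - {"tx": -57.4,"ty": -21.6,"tz": -11,"roll": 0.867,"hand": -1}
    - {"tx": -57.4,"ty": -21.6,"tz": -11,"roll": 0.867,"hand": -1}
    - {"tx": -57.4,"ty": -21.6,"tz": -11,"roll": 0.867,"hand": -1}
    - {"tx": -57.4,"ty": -21.6,"tz": -11,"roll": 0.867,"hand": -1}
    - {"tx": -57.4,"ty": -21.6,"tz": -11,"roll": 0.867,"hand": -1}

```text
time: 2.8
tool_pos: [0.5854, 0.2669, 0.324]
orientation: [180.0, -0.0, 110.0]
force: [-0.0, 0.8, -0.2]
gripper_width: 0.003
```

step_arm:
  moves:
    - {"tx": -11,"ty": 6,"tz": 1,"hand": -1}
    - {"tx": -11,"ty": 6,"tz": 1,"hand": -1}
    - {"tx": -11,"ty": 6,"tz": 1,"hand": -1}
    - {"tx": -11,"ty": 6,"tz": 1,"hand": -1}

```text
invalid input
```

```bash
python3 - <<'E'
from h import *
np.set_printoptions(precision=4,suppress=True)
s=ctrl.sense(); print(s["time"],s["tool_pos"],s["orientation"],s["force"])
p=optics.grab_frame("side"); cv2.imwrite("pics/side1.png",cv2.resize(p["color"][0:200,130:400],None,fx=2.9,fy=2.9,interpolation=cv2.INTER_CUBIC))
p=optics.grab_frame("scene"); cv2.imwrite("pics/scene1.png",cv2.resize(p["color"][60:270,180:450],None,fx=2.8,fy=2.8,interpolation=cv2.INTER_CUBIC))
# gripper profile from both: points near tool
C=np.array([.5265,.1276]);a=np.radians(20);u=np.array([np.cos(a),np.sin(a)]);v=np.array([-u[1],u[0]])
for n in ["scene","side"]:
    p=optics.grab_frame(n); P=cloud(p,np.ones((384,512),bool)); T=s["tool_pos"]
    q=P[(np.hypot(P[:,0]-T[0],P[:,1]-T[1])<.08)&(P[:,2]>T[2]-.02)]
    U=(q[:,:2]-T[:2])@u;V=(q[:,:2]-T[:2])@v;Z=q[:,2]-T[2]
    print(n)
    for z in np.arange(-.01,.12,.01):
        m=(Z>=z)&(Z<z+.01)
        if m.sum()>2: print(round(z,3),m.sum(),"u",np.percentile(U[m],[5,95]),"v",np.percentile(V[m],[5,95]))
E
```

```text
2.8 [0.5854 0.2669 0.324 ] [179.9689  -0.0098 109.9912] [-0.0361  0.8475 -0.2317]
scene
0.0 51 u [0.0065 0.0134] v [-0.012   0.0074]
0.01 74 u [0.0072 0.0161] v [-0.013   0.0069]
0.02 89 u [0.0066 0.016 ] v [-0.0124  0.0073]
0.03 43 u [0.0084 0.0164] v [-0.0112  0.0041]
0.04 25 u [-0.0045  0.0336] v [-0.0118  0.0106]
0.05 63 u [0.03   0.0405] v [-0.014   0.0091]
0.06 65 u [0.0147 0.0494] v [-0.0139  0.0123]
0.07 124 u [0.0086 0.0565] v [-0.0183  0.013 ]
0.08 173 u [0.0177 0.0633] v [-0.0173  0.0124]
0.09 248 u [0.0187 0.0627] v [-0.0188  0.0136]
0.1 290 u [-0.0089  0.0474] v [-0.0209  0.0154]
0.11 138 u [0.0357 0.0427] v [-0.0127  0.0075]
side
-0.01 6 u [-0.0073  0.0005] v [-0.0123  0.0049]
0.0 62 u [-0.0132  0.0071] v [-0.0157 -0.0002]
0.01 92 u [-0.0143  0.0119] v [-0.0155  0.0009]
0.02 96 u [-0.014   0.0106] v [-0.016   0.0012]
0.03 86 u [-0.0149  0.0105] v [-0.0161 -0.0011]
0.04 157 u [-0.0313  0.0249] v [-0.0177  0.0016]
0.05 191 u [-0.0384  0.0221] v [-0.017   0.0047]
0.06 91 u [-0.0484 -0.0137] v [-0.0207  0.0007]
0.07 22 u [-0.0539 -0.0391] v [-0.0164 -0.0104]
```

step_arm:
  moves:
    - {"tx": -11,"ty": 6,"tz": 1,"hand": -1}
    - {"tx": -11,"ty": 6,"tz": 1,"hand": -1}
    - {"tx": -11,"ty": 6,"tz": 1,"hand": -1}
    - {"tx": -11,"ty": 6,"tz": 1,"hand": -1}

```text
invalid input
```

View pics/side1.png

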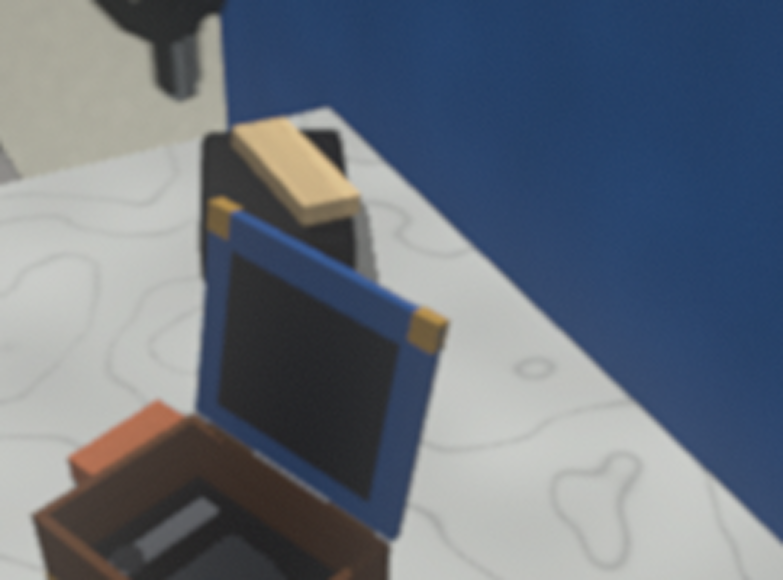

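The picture shows the lid still against its stop and the shut gripper up left, around (180,70). The refusal may come from the omitted roll field, so I'll supply all five.

step_arm:
  moves:
    - {"tx": -11,"ty": 6,"tz": 1,"roll": 0,"hand": -1}
    - {"tx": -11,"ty": 6,"tz": 1,"roll": 0,"hand": -1}
    - {"tx": -11,"ty": 6,"tz": 1,"roll": 0,"hand": -1}
    - {"tx": -11,"ty": 6,"tz": 1,"roll": 0,"hand": -1}

```text
time: 3.4
tool_pos: [0.6788, 0.1841, 0.3118]
orientation: [-179.9, 0.0, 109.9]
force: [-1.4, 0.3, 0.4]
gripper_width: -0.001
```

step_arm:
  moves:
    - {"tx": 0,"ty": 0,"tz": 4,"roll": 0,"hand": -1}
    - {"tx": 0,"ty": 0,"tz": 8,"roll": 0,"hand": -1}
    - {"tx": 0,"ty": -1,"tz": 8,"roll": 0,"hand": -1}
    - {"tx": 0,"ty": -2,"tz": 8,"roll": 0,"hand": -1}
    - {"tx": 0,"ty": -2.8,"tz": 8,"roll": 0,"hand": -1}
    - {"tx": 0,"ty": -3.5,"tz": 8,"roll": 0,"hand": -1}
    - {"tx": 0,"ty": -4.2,"tz": 8,"roll": 0,"hand": -1}

```text
time: 4.1
tool_pos: [0.6398, 0.1717, 0.2372]
orientation: [179.6, 0.1, 110.0]
force: [1.2, 0.7, 0.7]
gripper_width: 0.001
```

```bash
cat >> h.py <<'E'
C=np.array([.5265,.1276]);_a=np.radians(19.9);U=np.array([np.cos(_a),np.sin(_a)]);V=np.array([-U[1],U[0]])
def st():
    s=ctrl.sense(); r=s["tool_pos"][:2]-C
    f=s["force"]; print("t %.2f u %.4f v %.4f z %.4f  Fu %.2f Fv %.2f Fz %.2f"%(s["time"],r@U,r@V,s["tool_pos"][2],f[:2]@U,f[:2]@V,f[2]), s["orientation"]); return s
def lid(n="side"):
    p=optics.grab_frame(n); d=models.cut_out("lid",p)
    if not d: print("no lid"); return p
    m=cv2.erode(d[0]["region"].astype(np.uint8),np.ones((5,5)))>0
    P=cloud(p,m); P=P[P[:,2]>.08]
    for _ in range(6):
        c=P.mean(0); u,s,v=np.linalg.svd(P-c,full_matrices=False); nn=v[2]; r=(P-c)@nn; P=P[abs(r)<max(.003,2*r.std())]
    nu=np.array([nn[:2]@U,nn[2]]); 
    # lid dir in (u,z) perpendicular to normal
    d2=np.array([-nu[1],nu[0]]); d2*=np.sign(d2[1])
    print(n,"lid angle %.3f rms %.4f n %d"%(np.arctan2(d2[1],-d2[0]),r.std(),len(P))); return p
E
python3 - <<'E'
from h import *
st(); p=lid(); cv2.imwrite("pics/side2.png",cv2.resize(p["color"][0:200,130:400],None,fx=2.9,fy=2.9,interpolation=cv2.INTER_CUBIC))
E
```

```text
t 4.10 u 0.1216 v 0.0029 z 0.2372  Fu 1.36 Fv 0.24 Fz 0.66 [1.79613518e+02 5.45870498e-02 1.10009719e+02]
side lid angle 1.712 rms 0.0009 n 5235
```

View pics/side2.png

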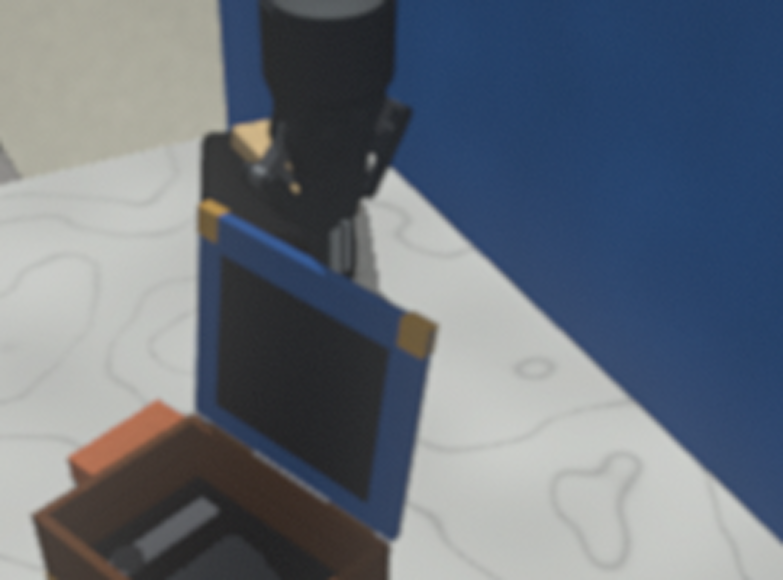

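Contact made and lid at 1.71, matching the finger position. The picture shows the finger behind the lid's top edge at (340,250), with the linkage clear above it. Now I'll pull it past balance.

step_arm:
  moves:
    - {"tx": -0.2,"ty": -0.7,"tz": 0.3,"roll": 0,"hand": -1}
    - {"tx": -0.2,"ty": -1.4,"tz": 0.3,"roll": 0,"hand": -1}
    - {"tx": -0.2,"ty": -2.1,"tz": 0.3,"roll": 0,"hand": -1}
    - {"tx": -0.2,"ty": -2.8,"tz": 0.3,"roll": 0,"hand": -1}
    - {"tx": -0.2,"ty": -3.5,"tz": 0.3,"roll": 0,"hand": -1}
    - {"tx": -0.2,"ty": -4.2,"tz": 0.3,"roll": 0,"hand": -1}
    - {"tx": -0.2,"ty": -4.4,"tz": 0.3,"roll": 0,"hand": -1}

```text
time: 4.9
tool_pos: [0.5966, 0.154, 0.2301]
orientation: [-179.9, -0.0, 110.0]
force: [0.4, -0.0, 0.7]
gripper_width: -0.001
```

```bash
python3 - <<'E'
from h import *
st(); p=lid(); cv2.imwrite("pics/side3.png",cv2.resize(p["color"][0:200,130:400],None,fx=2.9,fy=2.9,interpolation=cv2.INTER_CUBIC))
E
```

```text
t 4.90 u 0.0749 v 0.0010 z 0.2301  Fu 0.39 Fv -0.15 Fz 0.68 [-1.79889447e+02 -2.36374202e-02  1.09989967e+02]
side lid angle 1.418 rms 0.0008 n 3671
```

Lid at 1.42, past balance and falling on its own. Now going over the top to the front.

step_arm:
  moves:
    - {"tx": 0,"ty": 0.6,"tz": -4,"roll": 0,"hand": -1}
    - {"tx": 0,"ty": 0,"tz": -6,"roll": 0,"hand": -1}
    - {"tx": 0,"ty": -4.5,"tz": -6,"roll": 0,"hand": -1}
    - {"tx": 0,"ty": -9.4,"tz": -6,"roll": 0,"hand": -1}
    - {"tx": 0,"ty": -11.5,"tz": -4,"roll": 0,"hand": -1}
    - {"tx": 0,"ty": -11.5,"tz": 0,"roll": 0,"hand": -1}
    - {"tx": 0,"ty": -11,"tz": 1.2,"roll": 0,"hand": -1}
    - {"tx": 0,"ty": -10.6,"tz": 1.4,"roll": 0,"hand": -1}

```text
time: 5.8
tool_pos: [0.4972, 0.1181, 0.2144]
orientation: [-179.7, -0.1, 110.0]
force: [0.6, -0.5, 0.0]
gripper_width: -0.002
```

```bash
python3 - <<'E'
from h import *
st(); p=lid(); cv2.imwrite("pics/side4.png",cv2.resize(p["color"][0:200,130:400],None,fx=2.9,fy=2.9,interpolation=cv2.INTER_CUBIC))
E
```

```text
t 5.80 u -0.0308 v 0.0011 z 0.2144  Fu 0.37 Fv -0.67 Fz 0.03 [-1.79743966e+02 -7.34998617e-02  1.09995671e+02]
side lid angle 1.339 rms 0.0007 n 2598
```

View pics/side4.png

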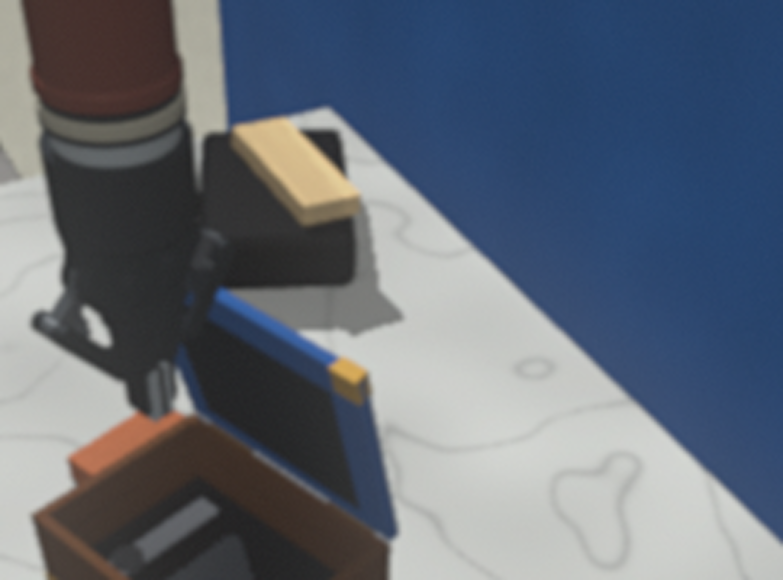

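Lid at 1.34 and falling free. The finger tip at (155,405) is in front of it, with a gap. I'll hold here and let the edge fall onto the finger back.

step_arm:
  moves:
    - {"tx": 0,"ty": 0,"tz": 0,"roll": 0,"hand": -1}
    - {"tx": 0,"ty": 0,"tz": 0,"roll": 0,"hand": -1}
    - {"tx": 0,"ty": 0,"tz": 0,"roll": 0,"hand": -1}
    - {"tx": 0,"ty": 0,"tz": 0,"roll": 0,"hand": -1}
    - {"tx": 0,"ty": 0,"tz": 0,"roll": 0,"hand": -1}
    - {"tx": 0,"ty": 0,"tz": 0,"roll": 0,"hand": -1}
    - {"tx": 0,"ty": 0,"tz": 0,"roll": 0,"hand": -1}
    - {"tx": 0,"ty": 0,"tz": 0,"roll": 0,"hand": -1}
    - {"tx": 0,"ty": 0,"tz": 0,"roll": 0,"hand": -1}
    - {"tx": 0,"ty": 0,"tz": 0,"roll": 0,"hand": -1}

```text
time: 6.9
tool_pos: [0.4983, 0.1181, 0.2165]
orientation: [-180.0, -0.0, 110.0]
force: [-0.7, -0.2, -0.5]
gripper_width: 0.004
```

```bash
python3 - <<'E'
from h import *
st(); p=lid(); cv2.imwrite("pics/side5.png",cv2.resize(p["color"][0:200,130:400],None,fx=2.9,fy=2.9,interpolation=cv2.INTER_CUBIC))
E
```

```text
t 6.90 u -0.0298 v 0.0006 z 0.2165  Fu -0.71 Fv 0.06 Fz -0.52 [-1.79995411e+02 -1.24942862e-03  1.09994773e+02]
side lid angle 1.143 rms 0.0008 n 1306
```

step_arm:
  moves:
    - {"tx": 0,"ty": 0,"tz": 0.2,"roll": 0,"hand": -1}
    - {"tx": 0,"ty": 0,"tz": 0.2,"roll": 0,"hand": -1}
    - {"tx": 0,"ty": 0,"tz": 0.2,"roll": 0,"hand": -1}
    - {"tx": 0,"ty": 0,"tz": 0.2,"roll": 0,"hand": -1}
    - {"tx": 0,"ty": 0,"tz": 0.2,"roll": 0,"hand": -1}
    - {"tx": 0,"ty": 0,"tz": 0.2,"roll": 0,"hand": -1}
    - {"tx": 0,"ty": 0,"tz": 0.2,"roll": 0,"hand": -1}

```text
time: 7.7
tool_pos: [0.4981, 0.118, 0.2144]
orientation: [-180.0, -0.0, 110.0]
force: [-0.5, -0.7, -0.3]
gripper_width: -0.001
```

```bash
python3 - <<'E'
from h import *
st(); p=lid(); cv2.imwrite("pics/side6.png",cv2.resize(p["color"][0:200,130:400],None,fx=2.9,fy=2.9,interpolation=cv2.INTER_CUBIC))
lid("scene"); st()
E
```

```text
t 7.70 u -0.0300 v 0.0007 z 0.2144  Fu -0.75 Fv -0.45 Fz -0.29 [-1.79964619e+02 -3.21022819e-03  1.09997405e+02]
side lid angle 0.995 rms 0.0018 n 325
scene lid angle 0.983 rms 0.0013 n 6597
t 7.90 u -0.0298 v 0.0007 z 0.2145  Fu -0.65 Fv 0.51 Fz 0.04 [-1.79986765e+02 -3.93480360e-03  1.09994363e+02]
```

View pics/side6.png

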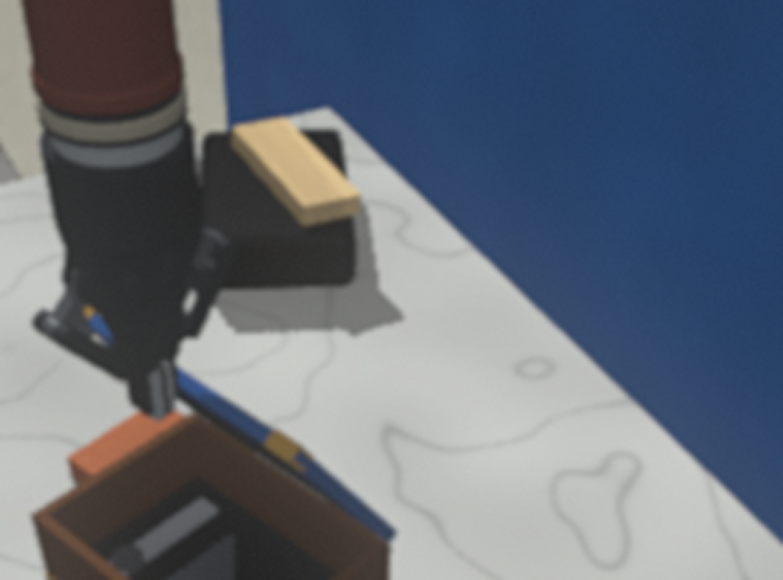

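Caught: the lid rests on the far finger's back at 0.98 rad, as the geometry predicts, and it holds there. The picture shows the edge on the finger around (165,375). Now I'll lower it along the edge's arc.

step_arm:
  moves:
    - {"tx": 0,"ty": -0.4,"tz": 0.35,"roll": 0,"hand": -1}
    - {"tx": 0,"ty": -0.8,"tz": 0.75,"roll": 0,"hand": -1}
    - {"tx": 0,"ty": -1.2,"tz": 1.2,"roll": 0,"hand": -1}
    - {"tx": 0,"ty": -1.6,"tz": 1.6,"roll": 0,"hand": -1}
    - {"tx": 0,"ty": -2.0,"tz": 2.0,"roll": 0,"hand": -1}
    - {"tx": 0,"ty": -2.35,"tz": 2.45,"roll": 0,"hand": -1}
    - {"tx": 0,"ty": -2.7,"tz": 2.85,"roll": 0,"hand": -1}
    - {"tx": 0,"ty": -3.0,"tz": 3.25,"roll": 0,"hand": -1}
    - {"tx": 0,"ty": -3.35,"tz": 3.6,"roll": 0,"hand": -1}
    - {"tx": 0,"ty": -3.65,"tz": 4.0,"roll": 0,"hand": -1}

```text
time: 8.9
tool_pos: [0.463, 0.1053, 0.1742]
orientation: [-179.9, -0.0, 110.0]
force: [-5.8, -1.9, 4.6]
gripper_width: -0.003
```

```bash
python3 - <<'E'
from h import *
st(); p=lid("scene"); st(); cv2.imwrite("pics/scene7.png",cv2.resize(p["color"][60:270,180:450],None,fx=2.8,fy=2.8,interpolation=cv2.INTER_CUBIC))
E
```

```text
t 8.90 u -0.0673 v 0.0006 z 0.1742  Fu -6.11 Fv 0.18 Fz 4.61 [-1.79881653e+02 -8.13233497e-03  1.10001960e+02]
scene lid angle 0.671 rms 0.0013 n 6121
t 9.00 u -0.0681 v 0.0007 z 0.1733  Fu -6.24 Fv 0.12 Fz 3.08 [-1.79776358e+02 -1.02576860e-02  1.10002435e+02]
```

View pics/scene7.png

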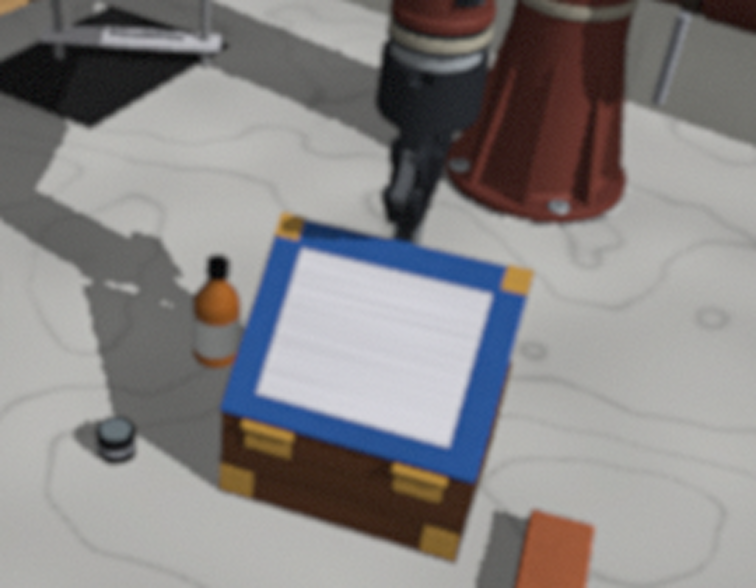

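Lid at 0.67 and riding on the finger. The picture shows the finger at the free edge around (405,235), oil, loupe and stone untouched. Continuing along the arc.

step_arm:
  moves:
    - {"tx": 0,"ty": -0.32,"tz": 0.31,"roll": 0,"hand": -1}
    - {"tx": 0,"ty": -0.6,"tz": 0.71,"roll": 0,"hand": -1}
    - {"tx": 0,"ty": -0.88,"tz": 1.12,"roll": 0,"hand": -1}
    - {"tx": 0,"ty": -1.15,"tz": 1.54,"roll": 0,"hand": -1}
    - {"tx": 0,"ty": -1.4,"tz": 1.96,"roll": 0,"hand": -1}
    - {"tx": 0,"ty": -1.64,"tz": 2.39,"roll": 0,"hand": -1}

```text
time: 9.6
tool_pos: [0.4478, 0.0998, 0.1498]
orientation: [-179.9, -0.0, 110.0]
force: [-4.2, -1.8, 2.0]
gripper_width: 0.001
```

```bash
python3 - <<'E'
from h import *
st(); p=lid("scene"); st()
E
```

```text
t 9.60 u -0.0835 v 0.0007 z 0.1498  Fu -4.54 Fv -0.28 Fz 1.95 [-1.79913974e+02 -1.32595703e-02  1.10000890e+02]
scene lid angle 0.494 rms 0.0013 n 5590
t 9.70 u -0.0839 v 0.0007 z 0.1492  Fu -4.60 Fv -0.59 Fz 0.79 [-1.79865865e+02 -1.68237885e-02  1.09992477e+02]
```

step_arm:
  moves:
    - {"tx": 0,"ty": -0.22,"tz": 0.4,"roll": 0,"hand": -1}
    - {"tx": 0,"ty": -0.42,"tz": 0.85,"roll": 0,"hand": -1}
    - {"tx": 0,"ty": -0.61,"tz": 1.3,"roll": 0,"hand": -1}
    - {"tx": 0,"ty": -0.79,"tz": 1.75,"roll": 0,"hand": -1}
    - {"tx": 0,"ty": -0.96,"tz": 2.2,"roll": 0,"hand": -1}

```text
time: 10.2
tool_pos: [0.4385, 0.0965, 0.1279]
orientation: [-179.9, -0.0, 110.0]
force: [-4.7, -1.8, 2.0]
gripper_width: 0.001
```

```bash
python3 - <<'E'
from h import *
st(); p=lid("scene"); st()
E
```

```text
t 10.20 u -0.0934 v 0.0007 z 0.1279  Fu -5.04 Fv -0.07 Fz 2.04 [-1.79858892e+02 -1.74142031e-02  1.10006507e+02]
scene lid angle 0.347 rms 0.0012 n 5225
t 10.30 u -0.0936 v 0.0007 z 0.1274  Fu -5.48 Fv -0.30 Fz 0.37 [-1.79843888e+02 -1.80051573e-02  1.09999670e+02]
```

step_arm:
  moves:
    - {"tx": 0,"ty": -0.08,"tz": 0.22,"roll": 0,"hand": -1}
    - {"tx": 0,"ty": -0.15,"tz": 0.45,"roll": 0,"hand": -1}
    - {"tx": 0,"ty": -0.22,"tz": 0.68,"roll": 0,"hand": -1}
    - {"tx": 0,"ty": -0.29,"tz": 0.92,"roll": 0,"hand": -1}
    - {"tx": 0,"ty": -0.35,"tz": 1.16,"roll": 0,"hand": -1}
    - {"tx": 0,"ty": -0.41,"tz": 1.4,"roll": 0,"hand": -1}
    - {"tx": 0,"ty": -0.47,"tz": 1.64,"roll": 0,"hand": -1}

```text
time: 11.0
tool_pos: [0.4337, 0.0947, 0.1114]
orientation: [-179.8, -0.0, 110.0]
force: [-5.5, -2.8, -0.2]
gripper_width: 0.0
```

```bash
python3 - <<'E'
from h import *
st(); p=lid("scene"); st()
E
```

```text
t 11.00 u -0.0984 v 0.0007 z 0.1114  Fu -6.08 Fv -0.75 Fz -0.25 [-1.79800794e+02 -2.07966731e-02  1.10007443e+02]
scene lid angle 0.243 rms 0.0012 n 4691
t 11.10 u -0.0985 v 0.0007 z 0.1111  Fu -6.96 Fv -0.75 Fz 0.20 [-1.79795494e+02 -2.33636243e-02  1.10005667e+02]
```

step_arm:
  moves:
    - {"tx": 0,"ty": -0.06,"tz": 0.27,"roll": 0,"hand": -1}
    - {"tx": 0,"ty": -0.11,"tz": 0.51,"roll": 0,"hand": -1}
    - {"tx": 0,"ty": -0.16,"tz": 0.75,"roll": 0,"hand": -1}
    - {"tx": 0,"ty": -0.2,"tz": 1.0,"roll": 0,"hand": -1}
    - {"tx": 0,"ty": -0.24,"tz": 1.24,"roll": 0,"hand": -1}
    - {"tx": 0,"ty": -0.27,"tz": 1.48,"roll": 0,"hand": -1}

```text
time: 11.7
tool_pos: [0.4308, 0.0937, 0.0963]
orientation: [-179.8, -0.0, 110.0]
force: [-5.6, -4.5, -0.5]
gripper_width: 0.0
```

```bash
python3 - <<'E'
from h import *
st(); p=lid("scene"); st()
E
```

```text
t 11.70 u -0.1015 v 0.0007 z 0.0963  Fu -6.79 Fv -2.35 Fz -0.55 [-1.79759234e+02 -2.30599525e-02  1.10012288e+02]
scene lid angle 0.150 rms 0.0012 n 4506
t 11.80 u -0.1015 v 0.0007 z 0.0961  Fu -5.84 Fv -0.95 Fz -1.24 [-1.79756251e+02 -2.50972765e-02  1.10006335e+02]
```

step_arm:
  moves:
    - {"tx": 0,"ty": -0.02,"tz": 0.23,"roll": 0,"hand": -1}
    - {"tx": 0,"ty": -0.04,"tz": 0.46,"roll": 0,"hand": -1}
    - {"tx": 0,"ty": -0.06,"tz": 0.7,"roll": 0,"hand": -1}
    - {"tx": 0,"ty": -0.08,"tz": 0.94,"roll": 0,"hand": -1}
    - {"tx": 0,"ty": -0.1,"tz": 1.18,"roll": 0,"hand": -1}
    - {"tx": 0,"ty": -0.11,"tz": 1.42,"roll": 0,"hand": -1}

```text
time: 12.4
tool_pos: [0.4293, 0.0932, 0.0818]
orientation: [-179.7, -0.0, 110.0]
force: [-6.5, -4.3, -0.4]
gripper_width: 0.0
```

```bash
python3 - <<'E'
from h import *
st(); p=lid("scene"); st(); lid("side")
E
```

```text
t 12.40 u -0.1031 v 0.0007 z 0.0818  Fu -7.56 Fv -1.85 Fz -0.44 [-1.79693916e+02 -2.45142665e-02  1.10017059e+02]
scene lid angle 0.062 rms 0.0011 n 4133
t 12.50 u -0.1031 v 0.0007 z 0.0817  Fu -6.61 Fv -0.97 Fz -0.60 [-1.79694712e+02 -2.37666743e-02  1.10015431e+02]
side lid angle 0.060 rms 0.0010 n 4211
```

step_arm:
  moves:
    - {"tx": 0,"ty": 0.0,"tz": 0.15,"roll": 0,"hand": -1}
    - {"tx": 0,"ty": -0.01,"tz": 0.3,"roll": 0,"hand": -1}
    - {"tx": 0,"ty": -0.02,"tz": 0.45,"roll": 0,"hand": -1}
    - {"tx": 0,"ty": -0.02,"tz": 0.6,"roll": 0,"hand": -1}
    - {"tx": 0,"ty": -0.02,"tz": 0.75,"roll": 0,"hand": -1}
    - {"tx": 0,"ty": -0.02,"tz": 0.9,"roll": 0,"hand": -1}
    - {"tx": 0,"ty": -0.02,"tz": 1.05,"roll": 0,"hand": -1}

```text
time: 13.3
tool_pos: [0.4288, 0.093, 0.0715]
orientation: [-179.6, -0.0, 110.0]
force: [-11.3, -4.7, 8.6]
gripper_width: 0.001
```

```bash
python3 - <<'E'
from h import *
st(); p=lid("scene"); st(); p=lid("side"); st()
cv2.imwrite("pics/side8.png",cv2.resize(p["color"][80:280,100:370],None,fx=2.9,fy=2.9,interpolation=cv2.INTER_CUBIC))
E
```

```text
t 13.30 u -0.1037 v 0.0007 z 0.0715  Fu -12.22 Fv -0.60 Fz 8.64 [-1.79632788e+02 -2.95252946e-02  1.10022942e+02]
scene lid angle 0.001 rms 0.0011 n 3833
t 13.40 u -0.1037 v 0.0007 z 0.0716  Fu -9.10 Fv -0.93 Fz 1.57 [-1.79620106e+02 -3.15378400e-02  1.10027803e+02]
side lid angle 0.001 rms 0.0010 n 4134
t 13.50 u -0.1037 v 0.0007 z 0.0716  Fu -8.74 Fv -1.10 Fz 2.26 [-1.79627640e+02 -2.90403536e-02  1.10026412e+02]
```

View pics/side8.png

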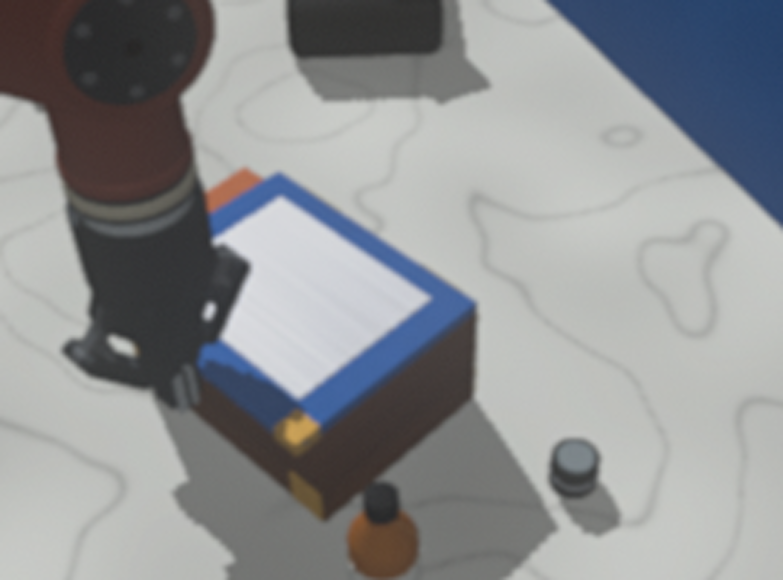

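The lid is flat at 0.001 rad from both cameras, and the tool force shows it seated. Withdrawing horizontally, then up.

step_arm:
  moves:
    - {"tx": 0,"ty": -0.3,"tz": 0,"roll": 0,"hand": -1}
    - {"tx": 0,"ty": -1,"tz": 0,"roll": 0,"hand": -1}
    - {"tx": 0,"ty": -2.5,"tz": 0,"roll": 0,"hand": -1}
    - {"tx": 0,"ty": -5,"tz": 0,"roll": 0,"hand": -1}
    - {"tx": 0,"ty": -5,"tz": -4,"roll": 0,"hand": -1}
    - {"tx": 0,"ty": -5,"tz": -8,"roll": 0,"hand": -1}
    - {"tx": 0,"ty": -5,"tz": -12,"roll": 0,"hand": -1}
    - {"tx": 0,"ty": -5,"tz": -12,"roll": 0,"hand": -1}
    - {"tx": 0,"ty": -5,"tz": -12,"roll": 0,"hand": -1}
    - {"tx": 0,"ty": -5,"tz": -12,"roll": 0,"hand": -1}

```text
time: 14.5
tool_pos: [0.3841, 0.0767, 0.192]
orientation: [-180.0, -0.0, 110.0]
force: [-0.0, -0.5, -0.0]
gripper_width: -0.002
```

```bash
python3 - <<'E'
from h import *
st(); 
for n in ["scene","side"]:
    p=lid(n); cv2.imwrite(f"pics/{n}9.png",p["color"])
    for k in ["oil","loupe","stone"]:
        for d in models.place_of(k,p)[:1]: print(k,round(d["p"],2),np.round(d["centre"],1),pix2world(p,*d["centre"],0))
E
```

```text
t 14.50 u -0.1512 v 0.0006 z 0.1920  Fu -0.20 Fv -0.48 Fz -0.02 [-1.79992671e+02 -1.97941885e-02  1.09994379e+02]
scene lid angle 0.002 rms 0.0011 n 3887
oil 0.75 [188.3 258.5] [ 0.50348532 -0.04635193  0.        ]
loupe 0.57 [220.4 220.9] [ 0.65456354 -0.03409591  0.        ]
stone 0.61 [268.6 376. ] [0.52891038 0.31603289 0.        ]
side lid angle 3.141 rms 0.0010 n 5699
oil 0.62 [282.  233.5] [ 0.5054112  -0.05566487  0.        ]
loupe 0.77 [242.2 296.1] [ 0.65658208 -0.03076659  0.        ]
stone 0.83 [163.  177.4] [0.52502253 0.29489884 0.        ]
```

View pics/side9.png

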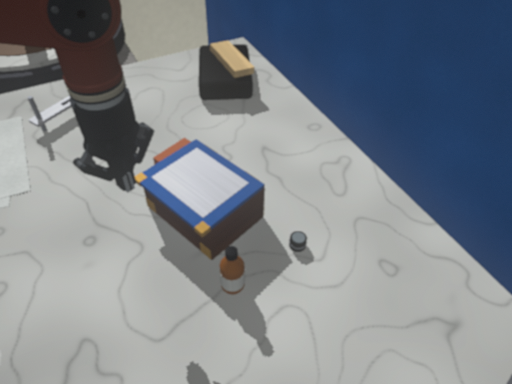

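The picture shows the lid flat on the case (200,185) and the gripper clear in front (115,165). Oil, loupe and stone are where they stood.

```bash
python3 -c "
from h import *
print(ticket.hand_in())"
```

```text
the job is handed in; nothing more can be done
None
```

The lid is shut and the job is handed in, at about 15 s of the 51 s allowed.

- **Tipping:** with the gripper shut, I pulled the lid from behind with the back of one finger to 1.42 rad. From there it fell freely for about 2.7 s while the tool went over the top to the front.
- **Catch:** the lid landed on the back of the other finger at about 0.98 rad and stayed there.
- **Lowering:** I brought it down along its arc at under about 0.15 rad/s for the last 0.3 rad, following it until it was shut. The jaws stayed shut throughout, so nothing was pinched.

**Not quite as asked:** the moves only allow the tool to point straight down, so near level the finger was not under the lid. It bore against the front edge and carried the lid by contact and friction, with 5–8 N sideways, and up to 12 N sideways with 9 N downward as it seated. The lid followed the finger all the way without slipping.

**Last checks:**
- **Lid:** both cameras show it flat, at 0.002 rad or less. The side camera's 3.141 is only a sign ambiguity in my plane fit.
- **Robot:** force on the tool was about zero, with the gripper clear in front of the case.
- **Oil and loupe:** both were within about 5 mm of their first positions, which is the networks' own scatter.
- **Dressing stone:** the side camera put it 14 mm off, but it was then half hidden by the shut lid. The scene camera agreed to within 6 mm, and the robot never came near it.
- **Brass holder:** it can't be seen under the shut lid, but nothing entered the case.

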